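Clear a broken tile into the crock box and shut it

ROBOT

A 6-joint arm with a two-finger parallel gripper is mounted at the origin on the work surface. World frame = base frame: x ahead of the robot, y to its left, z up, the work surface at z = 0. Lengths are in m, angles in rad, forces in N, time in s.
With the tool pointing down it reaches from about 0.25 to 0.775 m from the base axis. Payload 4 kg.
Tool frame: the origin (TCP) lies midway between the tips of the shut fingers; the grasp point (between the pads) lies robot.tcp_to_grasp behind it (robot.tcp_to_grasp is the distance from the TCP to the grasp point, in m); y points along the fingers, x is the direction in which the jaws open and shut, and the axes are right-handed (so a half turn about y gives the same grasp; the last joint's range is limited). The gripper opens to 94 mm and grips with 3 to 60 N. Pads are 16 mm wide; open, the fingers measure 119 mm over their backs; the gripper's body (75 mm by 177 mm) begins 78 mm behind the grasp point.
Start: joints at [1.179, 0.087, 1.371, -0, 1.684, -0.103], TCP at [0.157, 0.527, 0.206] pointing down, gripper open.
Joint ranges: [-3.1, 3.1], [-0.76, 2.03], [0.27, 2.55], [-1.08, 4.22], [0.17, 2.65], [-2.57, 2.57]. Speed limits (rad/s): [2.79, 2.79, 3.14, 3.14, 3.14, 3.14].

INTERFACE

Orientations are given as [roll, pitch, yaw] about the fixed x, y, z axes, in that order (R = Rz(yaw) Ry(pitch) Rx(roll)).
In Python, from bench import robot gives the robot as it stands.
- The arm moves only by the tool arm_command, never from a script. Its argument "series" is text: rows parted by semicolons, each of 7 numbers parted by spaces: the turn, a rotation vector about the tool's x, y, z in rad, then the shift along the tool's x, y, z in m, then the finger opening in m, from 0 to 0.094. A call has 1 to 12 rows; each row shifts and turns the pose as measured when the row begins, along the tool's axes as they then stand; what a row does not reach is not made up. A row lasts 1/10 s, in which the tool goes at most 50 mm and 8.59 degrees, less where a joint would pass 70% of its speed; a pose out of reach is approached as far as the arm can. A call with a gripper value outside its range is refused whole. The fingers move at their own pace and stop on an object; the grip force is fixed at half the most. Time passes only in rows, so rows that do not move let the fingers close. It gives the time, the measured TCP pose, the force and the opening at its end, in the units of the state.
- robot.get_obs(): the state, without advancing time (a new reading comes with each control period).
- robot.snapshot(name): name is "scene" or "top" or "wrist"; returns the picture (480x640x3 uint8, blue, green, red); there is no depth.
- robot.camera_params(name): a dict with "fx", "fy", "cx", "cy" (pixels), "extrinsics" (4x4, takes a point from camera to world coordinates). Camera axes: x right, y up, looking along -z (the intrinsics and any distortion apply to the point x, -y, -z); pixel columns grow to the right and rows downward; lengths in m; the calibration is good to about 2 mm. The wrist camera is an equidistant fisheye: a pixel r from the principal point sees the ray r / f radians off the axis. A picture is of the moment at which its call begins: read the wrist's pose just before it. camera_params takes no time and is no camera call; for the wrist camera it gives the pose at the moment of the call.
- robot.close_job(): hands the job in, once; it reports no verdict.
Trained networks look in the newest picture that a camera, given by its name, has taken for a name from the list of things; names that differ only in an ending like _2 or _b are one class to them, and where a whole thing is asked for, a point or a joint stands for the part that bears it (a point fixed in the world has none). Each returns a list of dicts, best first, with "score" (0 to 1); they miss things now and then, are a little off and sometimes report something else, mostly with a low value. They report only what shows in the picture. A call takes as long as a camera call. They do not tell look-alikes from the thing itself.
- robot.spot_in(camera, target): "centre" ([x, y, z] in m, in the coordinates of the camera as it stood for that picture, good to about 4 mm: the middle of the surface that is visible of it).
The state is a dict: "time": time; "joint_positions": joint angles; "qvel": joint speeds; "joint_torque": joint torques, N m; "tool_pos": TCP position; "ee_rot": TCP orientation; "wrist_force": force on the tool from outside, world axes, zero at the start; "wrist_torque": the same for the moment, N m; "width": finger opening in m.
Only numpy, scipy, OpenCV 4.12 (cv2) and the standard library are available. Lean on these libraries where they do the work, as an engineer would, in place of code of your own. Each camera call takes 0.05 s, during which the arm holds its last target.

TASK

Push the broken clay tile off the open edge of the potting stand's deck so that it drops into the crock box below; slide it, do not pick it up. Then press the knee of the locked folding stay to break it, and lower the lid gently until the box is fully shut. Leave the clay pot, the stack of square pots and the tin where they are.

Things in the scene. Friction and masses are not known exactly. Their poses are not given: they have to be found in the camera images.
- stand: Fixed wooden potting stand with the crock box. Origin on the table under the middle of the deck's open edge; z up; y points from the crock box (-y side) over the deck and upper shelf (+y side); x runs along the open edge, roughly away from the robot, turned up to 0.2 rad. Lengths below called 'stand x, y, z' are mm in this frame.
- deck_edge (a point): Middle of the deck's open edge, on its top face. Deck: stand x -140 to 140, y 0 to 190, top at z = 120; a back panel closes it at y = 176. The tile must leave over this edge (y = 0) towards -y, into the box below.
- shelf_front (a point): Middle of the lower front edge of the upper shelf, which hangs over the deck: stand x -140 to 140, y 60 to 190, underside at z = 280, top at z = 296. Only the back panel carries it: its front and both x ends are open, with 160 mm free height over the deck.
- box_in (a point): Centre of the crock box's inner floor. Plywood box, open top, outside stand x -110 to 110, y -171 to -1, rim at z = 90, walls and floor 6 mm; inside 208 mm along x, 158 mm along y, 84 mm deep.
- shard_center (a point): Centre (half-way up) of the broken flat clay tile, loose on the deck, mostly under the upper shelf: 14 mm thick, about 0.2 kg, main slab 84 mm along its own x by 72 mm along its own y, a broken corner standing out to x = 57 mm. Its axes are the stand's, turned by up to 0.25 rad; its straight back edge (farthest from the box) is 36 mm from the centre towards its own +y.
- lid (a joint): Hinge of the box's plywood lid (220 x 168 x 10 mm, 0.35 kg). 0 = propped open, leaning 16 degrees outwards past upright; grows as it is lowered; 1.85 rad = fully shut. Stiff (about 0.35 N m friction): the lid stays where it is left. The folding stay blocks it until the knee is broken.
- lid_hinge (a point): Middle of the lid's hinge axis (along the stand's x) on the box rim farthest from the deck: stand y -170, z 90, in the plane of the lid's underside. Shut, the lid reaches from here to just short of the deck's edge.
- lid_edge (a point): Middle of the lid's free edge on its outer face (looks away from the deck when open, up when shut), 167 mm along the lid from the hinge axis and 10 mm out from the underside. To lower the lid, press on the outer face, for instance 130 mm from the hinge.
- knee (a joint): Knee of the folding stay. 0 = locked: nearly straight, bowed slightly upwards against a stop. Grows as the knee is pressed down and towards the hinge side and folds: straight at 0.08, clearly broken past 0.3, about 3.0 rad with the lid shut. Breaks with 2 to 5 N down, stays where it is left; 15 to 20 mm is enough, deeper draws the stiff lid in.
- knee_pin (a point): Centre of the round steel knee boss, 22 mm diameter, 22 mm long along stand x; press on its top, 11 mm above. The stay is two steel bars, 91 mm between pins, just outside the box wall on the robot's side. The lower bar (with the boss) turns about a pin on the box at stand y -60, z 70; the upper bar is pinned to the lid's end, 100 mm from the hinge.
- clay_pot: Bystander: a small clay pot, 72 mm across, 70 mm tall, upright on the upper shelf. Origin at the centre of its underside.
- pot_stack: Bystander: a stack of square green plastic pots, 66 mm square, 145 mm tall, on the table beyond the stand. Origin at the centre of its underside.
- tin: Bystander: a small round steel tin, 56 mm across, 60 mm tall, upright on the upper shelf beside the clay pot (either may be the one nearer the robot). Origin at the centre of its underside.
Mind the look-alikes: they are no part of the job. What is meant by the part that bears shard_center is not black or white, and is the smaller of those in its own colour.

How it is judged:
On the way, in this order (a step that is already met when the one before it is completed fails the run):
1. the broken tile has dropped off the deck into the crock box (z of shard_center in the frame of stand below 0.085 m and y of shard_center in the frame of stand between -0.168 and -0.004 m and x of shard_center in the frame of stand between -0.107 and 0.107 m), for 0.2 s.
2. the knee of the stay is broken (past 0.3 rad) while the lid is still well open (value of joint knee above 0.3 rad and value of joint lid below 0.9 rad), for 0.05 s.
At the end, for the whole second after the job is handed in: The broken tile lies at rest inside the crock box, the stay is folded and the lid is shut to within 0.06 rad (its free edge within 10 mm of the rim); the clay pot, the pot stack and the tin are within 30 mm of where they began (all of step 1 and value of joint lid above 1.79 rad and value of joint knee above 2.5 rad and linear speed of shard below 0.03 m/s and distance of each of clay_pot, pot_stack, tin from where it was at the start of the episode below 0.03 m); the robot touches nothing.
It fails at once if the tile was lifted more than 35 mm off the deck (z of shard_center in the frame of stand above 0.162 m).
It fails at once if the lid was slammed (faster than 3 rad/s) (velocity of joint lid above 3 rad/s).
It fails at once if the clay pot was knocked (moved over 30 mm or tipped) (distance of clay_pot from where it was at the start of the episode above 0.03 m or angle between clay_pot's own z axis and vertical above 0.35 rad).
It fails at once if the pot stack was knocked (moved over 30 mm or tipped) (distance of pot_stack from where it was at the start of the episode above 0.03 m or angle between pot_stack's own z axis and vertical above 0.35 rad).
It fails at once if the tin was shifted over 30 mm (distance of tin from where it was at the start of the episode above 0.03 m).
It also fails if it takes over 67 s, if anything falls off the work surface, if the arm or the gripper's body presses on something with over 40 N, if the wrist force passes 120 N, or if a joint passes its speed limit or range.

## Working session

There is one attempt and no reset: what is moved stays moved. The work goes in short steps, Python scripts to look and compute and a tool call to move; the robot and the scene stay as the last step left them, time stands still between calls to the robot, and variables do not carry over. Pictures are saved under pics/ and viewed, and the job is handed in when it is done.

Besides the shell and the picture viewer there is one more tool, called as name(argument=value, ...) on one line, values as JSON. arm_command: Moves the arm, as the interface text tells. Its arguments: {"type":"object","properties":{"series":{"type":"string"}},"required":["series"]}

```bash
mkdir -p pics; ls; python3 - <<'E'
from bench import robot
import cv2
for n in ["scene","top","wrist"]:
    im=robot.snapshot(n); cv2.imwrite(f"pics/a_{n}.png",im)
    p=robot.camera_params(n); print(n,p)
o=robot.get_obs(); print(o)
E
```

```text
pics
scene {'fx': 547.5133526239017, 'fy': 547.5133526239017, 'cx': 324.36788229879386, 'cy': 247.5466826948078, 'extrinsics': array([[-0.92794517, -0.34705954,  0.13589491,  0.76707854],
       [ 0.3726861 , -0.86866938,  0.32637183,  0.4158791 ],
       [ 0.00477729,  0.35350131,  0.93542183,  1.31307155],
       [ 0.        ,  0.        ,  0.        ,  1.        ]])}
top {'fx': 454.2518047889557, 'fy': 454.2518047889557, 'cx': 315.1306831304728, 'cy': 239.47194010926833, 'extrinsics': array([[ 1.22125475e-01,  9.65589362e-01, -2.29613921e-01,
         4.17400848e-01],
       [-9.92514269e-01,  1.19020183e-01, -2.73792373e-02,
         7.15156051e-03],
       [ 8.91590667e-04,  2.31238796e-01,  9.72896616e-01,
         9.70843154e-01],
       [ 0.00000000e+00,  0.00000000e+00,  0.00000000e+00,
         1.00000000e+00]])}
wrist {'fx': 371.64829954431775, 'fy': 371.64829954431775, 'cx': 320.93317104985005, 'cy': 244.79978472425958, 'extrinsics': array([[ 0.28438796, -0.929581  , -0.23452646,  0.08942502],
       [ 0.95870853,  0.27544163,  0.07078033,  0.54697695],
       [-0.0011977 , -0.24497159,  0.96952952,  0.38502877],
       [ 0.        ,  0.        ,  0.        ,  1.        ]])}
{'time': 0.15, 'joint_positions': array([ 1.17891236e+00,  8.77899694e-02,  1.37189416e+00,  7.10852722e-06,
        1.68359356e+00, -1.03110869e-01]), 'qvel': array([-2.54560749e-03, -1.89523666e-03, -3.92084935e-03, -4.29012557e-04,
        9.70790947e-05,  3.78204185e-05]), 'joint_torque': array([ 1.89458908e-03, -3.40642297e+01, -3.02792251e+01,  7.18028611e-02,
        3.05324583e-02, -1.09505861e-04]), 'tool_pos': array([0.15647454, 0.52683669, 0.20457703]), 'ee_rot': array([-1.57061586,  0.00167536,  1.28202417]), 'wrist_force': array([ 0.14229699, -0.46103299, -0.51407443]), 'wrist_torque': array([0.01796928, 0.00297824, 0.0018131 ]), 'width': 0.0938070600163433}
```

View pics/a_scene.png

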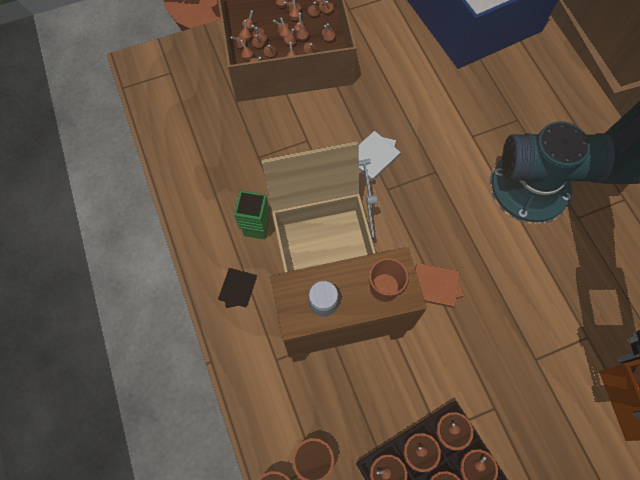

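View pics/a_top.png

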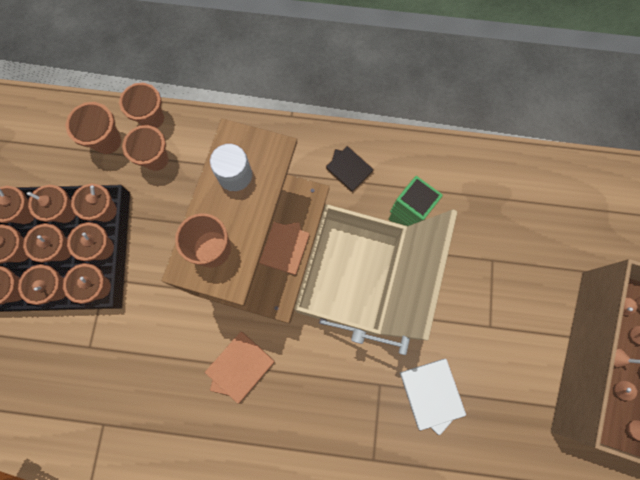

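View pics/a_wrist.png

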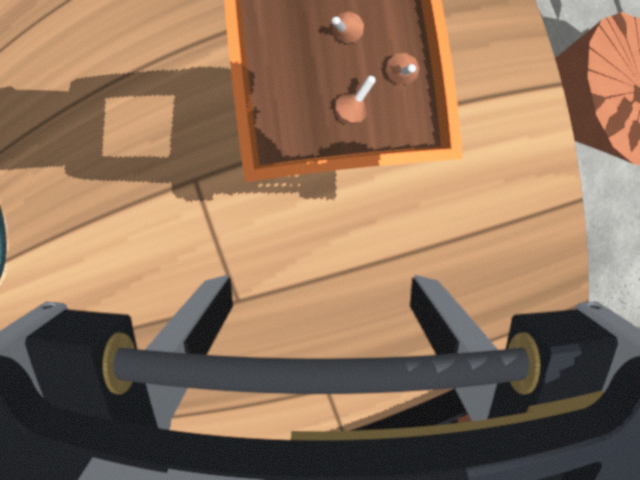

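```bash
python3 - <<'E'
from bench import robot
import numpy as np
for n in ["scene","top","wrist"]:
    E=robot.camera_params(n)["extrinsics"]; p=robot.camera_params(n)
    for t in ["stand","deck_edge","shelf_front","box_in","shard_center","lid","lid_edge","lid_hinge","knee","knee_pin","clay_pot","pot_stack","tin"]:
        try: r=robot.spot_in(n,t)
        except Exception as e: print(n,t,e); continue
        for d in r[:4]:
            c=np.array(d["centre"]); w=E[:3,:3]@c+E[:3,3]
            print(n,t,round(d["score"],2),w.round(3), (round(p["cx"]+p["fx"]*c[0]/-c[2]),round(p["cy"]-p["fy"]*c[1]/-c[2])))
print(robot.get_obs()["time"])
E
```

```text
scene stand 0.57 [ 0.591 -0.008  0.203] (324, 231)
scene deck_edge 0.98 [ 0.59  -0.005  0.203] (325, 232)
scene shelf_front 0.73 [ 0.592 -0.009  0.2  ] (324, 231)
scene box_in 0.26 [ 0.558 -0.157  0.179] (313, 175)
scene shard_center 0.82 [ 0.823 -0.022  0.015] (234, 287)
scene shard_center 0.68 [ 0.342 -0.234  0.02 ] (378, 153)
scene shard_center 0.62 [0.356 0.161 0.02 ] (438, 285)
scene lid 0.79 [ 0.562 -0.159  0.181] (312, 174)
scene lid_edge 0.75 [ 0.558 -0.155  0.181] (314, 175)
scene lid_hinge 0.8 [ 0.592 -0.01   0.2  ] (324, 231)
scene knee 0.55 [ 0.443 -0.106  0.162] (367, 180)
scene knee_pin 0.83 [ 0.446 -0.064  0.135] (372, 201)
scene clay_pot 0.9 [0.534 0.173 0.332] (389, 277)
scene pot_stack 0.9 [ 0.72  -0.146  0.141] (251, 209)
scene tin 0.69 [0.667 0.169 0.358] (322, 297)
top stand 0.64 [0.583 0.038 0.138] (309, 255)
top stand 0.53 [0.59  0.082 0.136] (287, 249)
top deck_edge 0.74 [0.588 0.034 0.132] (311, 253)
top shelf_front 0.81 [0.586 0.036 0.132] (310, 254)
top box_in 0.68 [0.584 0.038 0.135] (309, 255)
top shard_center 0.98 [0.589 0.084 0.133] (285, 250)
top shard_center 0.78 [ 0.819 -0.021  0.014] (349, 167)
top shard_center 0.72 [0.357 0.156 0.019] (238, 369)
top shard_center 0.57 [ 0.352 -0.238  0.02 ] (433, 396)
top lid 0.6 [ 0.555 -0.158  0.19 ] (419, 278)
top lid_edge 0.59 [ 0.553 -0.155  0.19 ] (417, 279)
top lid_hinge 0.96 [0.585 0.042 0.132] (307, 254)
top knee 0.49 [ 0.443 -0.109  0.166] (383, 341)
top knee_pin 0.61 [0.587 0.038 0.134] (310, 253)
top clay_pot 0.88 [0.55  0.186 0.335] (203, 238)
top clay_pot 0.33 [ 0.447 -0.066  0.138] (357, 335)
top pot_stack 0.94 [ 0.709 -0.155  0.143] (418, 202)
top tin 0.69 [0.655 0.158 0.353] (231, 167)
2.1
```

Candidates for the tile (top picture): black one at (349,167), white at (433,396), large terracotta on the table at (238,369), terracotta on the deck at (287,250). By the description, it is the deck one: not black or white, and the smaller terracotta. I'll check that with a crop and get corners for the stand pose.

```bash
python3 - <<'E'
import cv2
im=cv2.imread("pics/a_top.png"); c=im[110:360,150:470]; cv2.imwrite("pics/b_top.png",cv2.resize(c,None,fx=2.4,fy=2.4,interpolation=cv2.INTER_CUBIC))
im=cv2.imread("pics/a_scene.png"); c=im[130:370,210:480]; cv2.imwrite("pics/b_scene.png",cv2.resize(c,None,fx=2.5,fy=2.5,interpolation=cv2.INTER_CUBIC))
E
```

```text
(no output)
```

View pics/b_top.png

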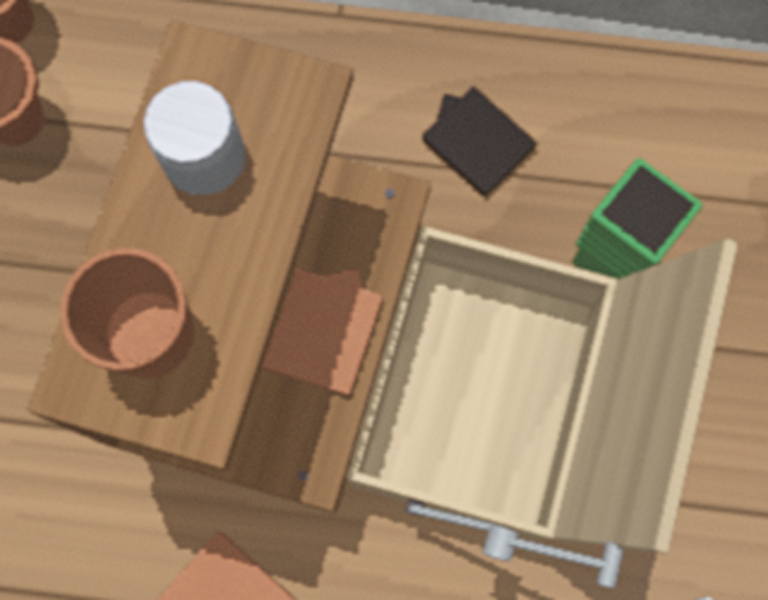

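View pics/b_scene.png

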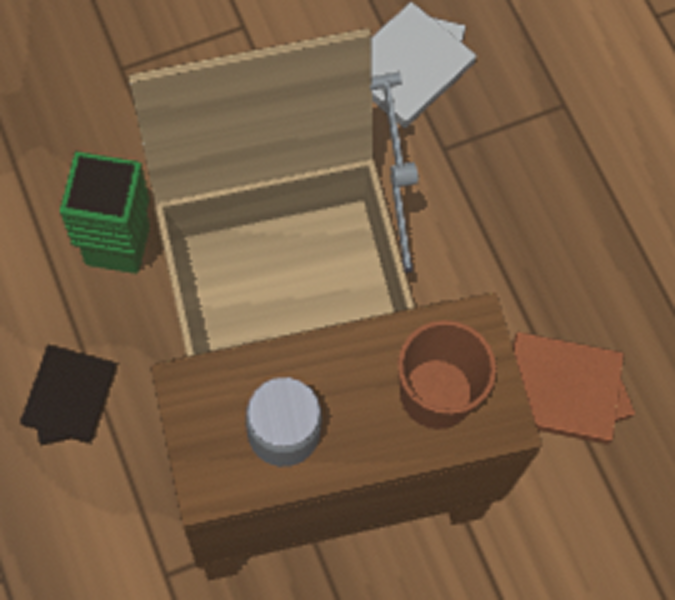

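```bash
cat > h.py <<'E'
import numpy as np, cv2
from scipy.optimize import least_squares
C={}
def cam(n):
    from bench import robot
    if n not in C: C[n]=robot.camera_params(n)
    return C[n]
def proj(n,P):
    p=cam(n);E=p["extrinsics"];c=(np.asarray(P)-E[:3,3])@E[:3,:3]
    return np.stack([p["cx"]+p["fx"]*c[...,0]/-c[...,2],p["cy"]-p["fy"]*c[...,1]/-c[...,2]],-1)
def ray(n,uv,z):
    p=cam(n);E=p["extrinsics"];d=np.array([(uv[0]-p["cx"])/p["fx"],-(uv[1]-p["cy"])/p["fy"],-1.]);d=E[:3,:3]@d
    return E[:3,3]+d*(z-E[2,3])/d[2]
def s2w(q,P):
    P=np.asarray(P,float)/1000;c,s=np.cos(q[2]),np.sin(q[2])
    return np.stack([q[0]+c*P[...,0]-s*P[...,1],q[1]+s*P[...,0]+c*P[...,1],P[...,2]],-1)
def w2s(q,W):
    W=np.asarray(W,float);c,s=np.cos(q[2]),np.sin(q[2]);d=W-np.array([q[0],q[1],0])
    return 1000*np.stack([c*d[...,0]+s*d[...,1],-s*d[...,0]+c*d[...,1],d[...,2]],-1)
E
python3 - <<'E'
from h import *
T=[((140,60,296),(352,68)),((-140,60,296),(226,467)),((-140,190,296),(31,410)),((140,190,296),(177,22)),((140,0,120),(429,183)),((-140,0,120),(333,509)),((110,-171,90),(614,280)),((110,-1,90),(427,230)),((-110,-1,90),(354,480))]
S=[((-140,60,296),(497,293)),((140,60,296),(153,366)),((-140,190,296),(540,444)),((140,190,296),(184,522))]
tp=np.array([a for a,_ in T]);tu=np.array([[150+u/2.4,110+v/2.4] for _,(u,v) in T])
sp=np.array([a for a,_ in S]);su=np.array([[210+u/2.5,130+v/2.5] for _,(u,v) in S])
f=lambda q:np.r_[(proj("top",s2w(q,tp))-tu).ravel(),(proj("scene",s2w(q,sp))-su).ravel()]
r=least_squares(f,[.59,.05,0.1],loss="soft_l1");q=r.x;print(q);print(f(q).reshape(-1,2).round(1))
for uv in [(380,292),(347,393),(264,368),(298,268),(355,270)]:
    print(uv,w2s(q,ray("top",(150+uv[0]/2.4,110+uv[1]/2.4),.134)).round(1))
for nm,w in [("pot",[.54,.18,.332]),("tin",[.66,.163,.355]),("stack",[.715,-.15,.142]),("knee",[.446,-.065,.136])]: print(nm,w2s(q,np.array(w)).round(0))
for uv in [(735,243),(665,549)]: print(w2s(q,ray("top",(150+uv[0]/2.4,110+uv[1]/2.4),.24)).round(1))
for uv,n in [((498,530),"top")]: print(w2s(q,ray(n,(150+uv[0]/2.4,110+uv[1]/2.4),.145)).round(1))
# predicted knee
A=np.array([-60,70.]);th=np.radians(16);H=np.array([-170,90.]);B=H+100*np.array([-np.sin(th),np.cos(th)])
for k in (0,): 
  m=(A+B)/2;d=np.linalg.norm(B-A);print("A-B",d,B,"mid",m)
E
```

```text
[ 0.59201148  0.03712128 -0.15792183]
[[ 1.1 -0.1]
 [-0.5  1.7]
 [-2.   1.2]
 [-2.4 -1.3]
 [ 1.3 -0.4]
 [ 0.4  1.7]
 [ 1.8  0.2]
 [-1.9 -1.4]
 [-2.5 -0.5]
 [-0.9 -1.8]
 [-1.6 -1.5]
 [ 0.6 -0.2]
 [-1.   0.9]]
(380, 292) [ 34.7  13.9 134. ]
(347, 393) [-49.9  15.9 134. ]
(264, 368) [-49.   83.6 134. ]
(298, 268) [ 35.6  82.2 134. ]
(355, 270) [ 46.5  38.1 134. ]
pot [-74. 133. 332.]
tin [ 47. 135. 355.]
stack [ 151. -165.  142.]
knee [-128. -124.  136.]
[ 111.8 -223.8  240. ]
[-106.1 -223.2  240. ]
[-118.9 -122.4  145. ]
A-B 180.02518882569532 [-197.56373558  186.12616959] mid [-128.78186779  128.0630848 ]
```

```bash
python3 - <<'E'
from bench import robot
print([a for a in dir(robot) if not a.startswith('_')], robot.tcp_to_grasp)
E
```

```text
['IKError', 'camera_params', 'close_job', 'get_obs', 'snapshot', 'spot_in', 'tcp_to_grasp'] 0.0188
```

arm_command(series="0 0 0 0 -0.05 0 0.05; 0 0 0 0 -0.05 0 0.05; 0 0 0 0 -0.05 0 0.05; 0 0 0 0 -0.03 0 0.05")

```text
time: 2.5
tool_pos: [0.1548, 0.5228, 0.3773]
ee_rot: [-1.568, 0.029, 1.282]
wrist_force: [-0.0, 0.1, 0.1]
width: 0.0654
```

```bash
cat >> h.py <<'E'
from scipy.spatial.transform import Rotation as Ro
Q=np.array([0.59201148,0.03712128,-0.15792183])
def tool(t,side=1,yaw=Q[2]):
    # tool axis tilted t rad from down towards stand +y; x along stand +x*side
    c,s=np.cos(yaw),np.sin(yaw);X=np.array([c,s,0])*side;Ys=np.array([-s,c,0])
    Y=np.sin(t)*Ys+np.array([0,0,-np.cos(t)]);return np.stack([X,Y,np.cross(X,Y)],1)
def log():
    import json
    from bench import robot
    o=robot.get_obs();open("log.txt","a").write(json.dumps([list(o["joint_positions"]),list(o["tool_pos"]),list(o["ee_rot"])])+"\n");return o
def plan(p1,R1,w=0.05,p0=None,R0=None,n=None,smax=0.048,amax=0.145):
    if p0 is None:
        o=log();p0=o["tool_pos"];R0=Ro.from_euler("xyz",o["ee_rot"]).as_matrix()
    D=Ro.from_matrix(R0.T@R1).as_rotvec();L=np.linalg.norm(p1-p0)
    n=n or max(1,int(np.ceil(max(L/smax,np.linalg.norm(D)/amax))))
    rows=[]
    for i in range(n):
        R=R0@Ro.from_rotvec(D*i/n).as_matrix();d=R.T@((p1-p0)/n)
        rows.append(" ".join(f"{v:.3f}".rstrip("0").rstrip(".") if abs(v)>=.0005 else "0" for v in [*(D/n),*d,w]))
    print(n);print("; ".join(rows))
E
python3 - <<'E'
from h import *
plan(np.array([.5,-.03,.43]),tool(0))
E
```

```text
14
0.001 0.103 -0.002 -0.031 -0.003 -0.035 0.05; 0.001 0.103 -0.002 -0.027 -0.003 -0.038 0.05; 0.001 0.103 -0.002 -0.023 -0.003 -0.04 0.05; 0.001 0.103 -0.002 -0.019 -0.003 -0.043 0.05; 0.001 0.103 -0.002 -0.014 -0.003 -0.044 0.05; 0.001 0.103 -0.002 -0.01 -0.003 -0.046 0.05; 0.001 0.103 -0.002 -0.005 -0.004 -0.046 0.05; 0.001 0.103 -0.002 0 -0.004 -0.047 0.05; 0.001 0.103 -0.002 0.005 -0.004 -0.046 0.05; 0.001 0.103 -0.002 0.009 -0.004 -0.046 0.05; 0.001 0.103 -0.002 0.014 -0.004 -0.044 0.05; 0.001 0.103 -0.002 0.018 -0.004 -0.043 0.05; 0.001 0.103 -0.002 0.023 -0.004 -0.041 0.05; 0.001 0.103 -0.002 0.027 -0.004 -0.038 0.05
```

arm_command(series="0 0.1 0 -0.03 -0.02 -0.03 0.05; 0 0.1 0 -0.025 -0.02 -0.035 0.05; 0 0.1 0 -0.02 -0.02 -0.04 0.05; 0 0.1 0 -0.02 0 -0.043 0.05; 0 0.1 0 -0.014 0 -0.044 0.05; 0 0.1 0 -0.01 0 -0.046 0.05; 0 0.1 0 -0.005 0 -0.046 0.05; 0 0.1 0 0 0 -0.047 0.05; 0 0.1 0 0.005 0 -0.046 0.05; 0 0.1 0 0.01 0 -0.046 0.05")

```text
time: 3.5
tool_pos: [0.403, 0.128, 0.4525]
ee_rot: [-1.587, 0.003, 0.255]
wrist_force: [-0.3, 1.7, -0.3]
width: 0.0498
```

```bash
python3 - <<'E'
from h import *
plan(np.array([.54,-.06,.43]),tool(0.3))
E
```

```text
5
0.062 0.082 -0.012 0.017 0.005 -0.043 0.05; 0.062 0.082 -0.012 0.02 0.003 -0.042 0.05; 0.062 0.082 -0.012 0.024 0 -0.04 0.05; 0.062 0.082 -0.012 0.027 -0.002 -0.038 0.05; 0.062 0.082 -0.012 0.03 -0.004 -0.036 0.05
```

arm_command(series="0.062 0.082 -0.012 0.017 0.005 -0.043 0.05; 0.062 0.082 -0.012 0.02 0.003 -0.042 0.05; 0.062 0.082 -0.012 0.024 0 -0.04 0.05; 0.062 0.082 -0.012 0.027 -0.002 -0.038 0.05; 0.062 0.082 -0.012 0.03 -0.004 -0.036 0.05")

```text
time: 4.0
tool_pos: [0.5422, -0.0684, 0.4328]
ee_rot: [-1.26, -0.006, -0.173]
wrist_force: [2.0, 0.5, -0.4]
width: 0.05
```

```bash
python3 - <<'E'
from h import *
import json
o=log();print(o["joint_positions"],o["tool_pos"],o["ee_rot"],w2s(Q,o["tool_pos"]))
L=[json.loads(l) for l in open("log.txt")]
L.append([[1.17891236,8.77899694e-02,1.37189416,7.1e-6,1.68359356,-1.0311e-01],[0.15647454,0.52683669,0.20457703],[-1.57061586,.00167536,1.28202417]])
# orientation model
def Rm(j,c):
    return Ro.from_euler("ZYZYZ",[j[0],j[1]+j[2]+c[0],c[1]*j[3],j[4]-c[0],c[2]*j[5]])*Ro.from_euler("z",c[3])
base=None
for c in [0]:
    for s4 in (1,-1):
        for s6 in (1,-1):
            for l in L:
                T=Ro.from_euler("xyz",l[2])
                M=Rm(l[0],[c,s4,s6,0])
                print(s4,s6,(M.inv()*T).as_rotvec().round(3))
E
```

```text
[-0.42449451  0.14830975  0.88379535  0.36430218  2.15212659 -0.05703525] [ 0.54217916 -0.06836087  0.43282738] [-1.25979398 -0.0057617  -0.1732547 ] [ -32.62343523 -112.00649433  432.8273833 ]Traceback (most recent call last):
  File "<stdin>", line 15, in <module>
  File "<stdin>", line 8, in Rm
  File "scipy/spatial/transform/_rotation.pyx", line 1413, in scipy.spatial.transform._rotation.Rotation.from_euler
ValueError: Expected axis specification to be a non-empty string of upto 3 characters, got ZYZYZ
```

```bash
cat > kin.py <<'E'
from h import *
import json
L=[json.loads(l) for l in open("log.txt")]
L.append([[1.17891236,8.77899694e-02,1.37189416,7.1e-6,1.68359356,-1.0311e-01],[0.15647454,0.52683669,0.20457703],[-1.57061586,.00167536,1.28202417]])
E=Ro.from_euler
def chain(j,k,s4=1,s6=1):
    R=E("z",j[0]);p=np.array([0,0,k[0]])+R.apply([k[1],0,0])
    R=R*E("y",j[1]);p=p+R.apply([k[6],0,k[2]])
    R=R*E("y",j[2]+k[7]);p=p+R.apply([k[3],0,k[4]])
    R=R*E("z",s4*j[3])*E("y",j[4]-k[7])*E("z",s6*j[5]);p=p+R.apply([0,0,k[5]])
    return p,R
def fk(j,k,s4,s6):
    p,R=chain(j,k,s4,s6);return p,R
def fit(s4,s6):
    # tool const rotation from the start pose
    def res(k):
        out=[];C0=None
        for j,p,e in L:
            P,R=fk(j,k,s4,s6);T=E("xyz",e);C=R.inv()*T
            if C0 is None:C0=C
            out+=list(10*(P-p)+0)+list((C0.inv()*C).as_rotvec())
        return np.r_[out,1e-3*np.array([k[1],k[3],k[6],k[7]])]
    r=least_squares(res,[.3,0,.35,0,.35,.25,0,0]);return r
if __name__=="__main__":
    for s4 in(1,-1):
        for s6 in(1,-1):
            r=fit(s4,s6);print(s4,s6,r.cost,r.x.round(4)); print(np.abs(r.fun).max())
E
python3 kin.py
```

```text
1 1 0.5002880062652271 [ 0.303  -0.0112  0.495   0.1167  0.4834  0.5284  0.0213 -0.0041]
0.584725992486365
1 -1 0.5032218783360968 [ 0.2644 -0.0159  0.4724  0.012   0.4952  0.4769  0.0293  0.1881]
0.585347278862121
-1 1 0.7879352654951711 [-1.9256  0.0159 -0.0665  0.3554  0.4847 -2.0366 -0.044  -0.7782]
0.5706357994719635
-1 -1 0.7436415265784012 [-1.9729  0.0152 -0.0756  0.3563  0.4859 -2.0895 -0.0432 -0.7837]
0.5702638079734461
```

```bash
python3 - <<'E'
from kin import *
for l in L: print(np.round(l[0],3),np.round(l[1],3),np.round(l[2],3))
E
```

```text
[ 1.179  0.133  0.981 -0.     2.056 -0.103] [0.155 0.523 0.377] [-1.568  0.029  1.282]
[ 0.187 -0.104  1.065 -0.02   2.183 -0.079] [0.403 0.128 0.452] [-1.587  0.003  0.255]
[-0.424  0.148  0.884  0.364  2.152 -0.057] [ 0.542 -0.068  0.433] [-1.26  -0.006 -0.173]
[ 1.179  0.088  1.372  0.     1.684 -0.103] [0.156 0.527 0.205] [-1.571  0.002  1.282]
```

```bash
python3 - <<'E'
from kin import *
k=np.zeros(8)
for j,p,e in L:
    for s6 in (1,-1):
        print(s6,(chain(j,k,1,s6)[1].inv()*E("xyz",e)).as_matrix().round(2).tolist())
E
```

```text
1 [[-1.0, 0.0, 0.0], [0.0, 0.0, 1.0], [0.0, 1.0, -0.0]]
-1 [[-0.98, 0.0, 0.2], [0.2, 0.0, 0.98], [0.0, 1.0, -0.0]]
1 [[-1.0, -0.0, 0.0], [0.0, 0.0, 1.0], [-0.0, 1.0, -0.0]]
-1 [[-0.99, 0.0, 0.16], [0.16, 0.0, 0.99], [-0.0, 1.0, -0.0]]
1 [[-1.0, -0.0, 0.0], [0.0, 0.0, 1.0], [-0.0, 1.0, -0.0]]
-1 [[-0.99, -0.0, 0.11], [0.11, 0.0, 0.99], [-0.0, 1.0, -0.0]]
1 [[-1.0, 0.0, 0.0], [0.0, 0.0, 1.0], [0.0, 1.0, -0.0]]
-1 [[-0.98, 0.0, 0.2], [0.2, 0.0, 0.98], [0.0, 1.0, -0.0]]
```

```bash
cat >> kin.py <<'E'
def fitp():
    f=lambda k:np.r_[np.concatenate([chain(j,np.r_[k,0])[0]-p for j,p,e in L]),1e-4*np.array([k[1],k[3],k[6]])]
    return least_squares(f,[.3,0,.45,0,.4,.3,0])
if __name__=="__main__":
    r=fitp();print(r.x.round(4));print(r.fun.round(4))
E
python3 kin.py|tail -8
```

```text
0.585347278862121
-1 1 0.7879352654951711 [-1.9256  0.0159 -0.0665  0.3554  0.4847 -2.0366 -0.044  -0.7782]
0.5706357994719635
-1 -1 0.7436415265784012 [-1.9729  0.0152 -0.0756  0.3563  0.4859 -2.0895 -0.0432 -0.7837]
0.5702638079734461
[ 0.3019 -0.0113  0.4945  0.1145  0.4839  0.527   0.0215]
[ 0.0534 -0.019  -0.0041  0.011  -0.0585  0.     -0.0038 -0.0028  0.0032
  0.0522 -0.022   0.0009 -0.      0.      0.    ]
```

```bash
cat > kin.py <<'E'
from h import *
import json
E=Ro.from_euler
L=[json.loads(l) for l in open("log.txt")]
L.append([[1.17891236,8.77899694e-02,1.37189416,7.1e-6,1.68359356,-1.0311e-01],[0.15647454,0.52683669,0.20457703],[-1.57061586,.00167536,1.28202417]])
CT=np.array([[-1,0,0],[0,0,1.],[0,1,0]])
def chain(j,k):
    R=E("z",j[0]);p=np.array([0,0,k[0]])+R.apply([k[1],k[7],0])
    R=R*E("y",j[1]);p=p+R.apply([k[6],0,k[2]])
    R=R*E("y",j[2]);p=p+R.apply([k[3],0,k[4]])
    R=R*E("z",j[3]);R=R*E("y",j[4]);p=p+R.apply([0,k[8],0]);R=R*E("z",j[5]);p=p+R.apply([0,0,k[5]])
    return p,R.as_matrix()@CT
def fitp():
    f=lambda k:np.r_[np.concatenate([chain(j,k)[0]-p for j,p,e in L]),1e-3*(k-K0)]
    K0=np.array([.3,0,.45,0,.4,.3,0,0,0])
    return least_squares(f,K0)
K=fitp().x
LIM=np.array([[-3.1, 3.1], [-0.76, 2.03], [0.27, 2.55], [-1.08, 4.22], [0.17, 2.65], [-2.57, 2.57]])
def ik(p,R,j0):
    f=lambda j:np.r_[10*(chain(j,K)[0]-p),Ro.from_matrix(chain(j,K)[1].T@R).as_rotvec()]
    r=least_squares(f,np.clip(j0,LIM[:,0]+.01,LIM[:,1]-.01),bounds=(LIM[:,0],LIM[:,1]));return r.x,np.abs(r.fun).max()
if __name__=="__main__":
    r=fitp();print(r.x.round(4));print(r.fun.round(4))
    rng=np.random.default_rng(0)
    for side in (1,-1):
        for t in (.5,.6,.7,.8):
            for y,z in ((-60,200),(100,127),(-20,127)):
                P=s2w(Q,[-5,y,z]);b=min((ik(P,tool(t,side),rng.uniform(LIM[:,0],LIM[:,1])) for _ in range(12)),key=lambda a:a[1]);print(side,t,y,round(b[1],3),b[0].round(2))
E
python3 kin.py
```

```text
[ 0.1526 -0.      0.449   0.1007  0.4998  0.3506  0.      0.0566  0.    ]
[ 0.     -0.     -0.      0.      0.     -0.     -0.      0.     -0.
  0.     -0.      0.     -0.0001 -0.     -0.      0.0001  0.0001  0.0001
  0.      0.0001  0.    ]
1 0.5 -60 0.0 [-0.43  0.17  1.37  0.49  1.72 -0.22]
1 0.5 100 0.0 [-0.15  0.2   1.49  0.5   1.46 -0.05]
1 0.5 -20 0.0 [-0.36  0.2   1.49  0.49  1.56 -0.23]
1 0.6 -60 0.0 [-0.47  0.19  1.38  0.58  1.74 -0.27]
1 0.6 100 0.0 [-0.2   0.21  1.51  0.6   1.47 -0.12]
1 0.6 -20 0.0 [-0.41  0.22  1.5   0.58  1.59 -0.29]
1 0.7 -60 0.0 [-0.52  0.22  1.4   0.66  1.77 -0.31]
1 0.7 100 0.0 [-0.25  0.22  1.54  0.7   1.48 -0.2 ]
1 0.7 -20 0.0 [-0.45  0.25  1.51  0.66  1.61 -0.35]
1 0.8 -60 0.0 [-0.56  0.25  1.41  0.74  1.79 -0.35]
1 0.8 100 0.0 [-0.29  0.25  1.56  0.79  1.5  -0.27]
1 0.8 -20 0.0 [-0.5   0.28  1.52  0.75  1.64 -0.4 ]
-1 0.5 -60 0.265 [-0.51  0.15  1.46  0.61  1.68  2.57]
-1 0.5 100 0.3 [-0.28  0.16  1.65  0.77  1.38  2.57]
-1 0.5 -20 0.227 [-0.45  0.18  1.57  0.64  1.53  2.57]
-1 0.6 -60 0.236 [-0.54  0.17  1.46  0.68  1.71  2.57]
-1 0.6 100 0.263 [-0.31  0.19  1.65  0.82  1.41  2.57]
-1 0.6 -20 0.192 [-0.48  0.21  1.57  0.69  1.56  2.57]
-1 0.7 -60 0.207 [-0.57  0.2   1.46  0.75  1.74  2.57]
-1 0.7 100 0.225 [-0.33  0.22  1.65  0.88  1.44  2.57]
-1 0.7 -20 0.158 [-0.5   0.25  1.56  0.75  1.59  2.57]
-1 0.8 -60 0.18 [-0.6   0.24  1.46  0.81  1.77  2.57]
-1 0.8 100 0.187 [-0.36  0.25  1.65  0.93  1.47  2.57]
-1 0.8 -20 0.123 [-0.53  0.28  1.56  0.81  1.63  2.57]
```

```bash
python3 - <<'E'
from h import *
A=s2w(Q,[-7,-60,240]);plan(A,tool(.8))
plan(s2w(Q,[-7,40,150]),tool(.8),p0=A,R0=tool(.8),smax=.036)
E
```

```text
5
0.098 -0.002 0.003 0.005 0.04 -0.002 0.05; 0.098 -0.002 0.003 0.005 0.04 -0.006 0.05; 0.098 -0.002 0.003 0.005 0.039 -0.01 0.05; 0.098 -0.002 0.003 0.005 0.038 -0.013 0.05; 0.098 -0.002 0.003 0.005 0.036 -0.017 0.05
4
0 0 0 0 0.034 0.001 0.05; 0 0 0 0 0.034 0.001 0.05; 0 0 0 0 0.034 0.001 0.05; 0 0 0 0 0.034 0.001 0.05
```

arm_command(series="0.098 0 0.003 0.005 0.04 -0.002 0.05; 0.098 0 0.003 0.005 0.04 -0.006 0.05; 0.098 0 0.003 0.005 0.039 -0.01 0.05; 0.098 0 0.003 0.005 0.038 -0.013 0.05; 0.098 0 0.003 0.005 0.036 -0.017 0.05; 0 0 0 0 0.033 0 0.05; 0 0 0 0 0.033 0 0.05")

```text
time: 4.7
tool_pos: [0.5933, 0.0139, 0.184]
ee_rot: [-0.753, 0.003, -0.192]
wrist_force: [0.6, 0.4, 0.5]
width: 0.05
```

```bash
python3 - <<'E'
from h import *
from bench import robot
cv2.imwrite("pics/c_top.png",robot.snapshot("top"));cv2.imwrite("pics/c_wrist.png",robot.snapshot("wrist"))
o=log();print(o["joint_positions"].round(3),o["ee_rot"],w2s(Q,o["tool_pos"]))
A=s2w(Q,[-7,40,150]);plan(A,tool(.8))
plan(s2w(Q,[-7,114,147]),tool(.8),p0=A,R0=tool(.8),smax=.02)
E
```

```text
[-0.502  0.248  1.459  0.773  1.71  -0.308] [-0.75214499  0.01182586 -0.1875586 ] [  1.85887417 -20.28375149 180.91399423]
2
-0.009 -0.015 0.007 -0.005 0.033 0.009 0.05; -0.009 -0.015 0.007 -0.005 0.032 0.01 0.05
4
0 0 0 0 0.014 0.012 0.05; 0 0 0 0 0.014 0.012 0.05; 0 0 0 0 0.014 0.012 0.05; 0 0 0 0 0.014 0.012 0.05
```

View pics/c_wrist.png

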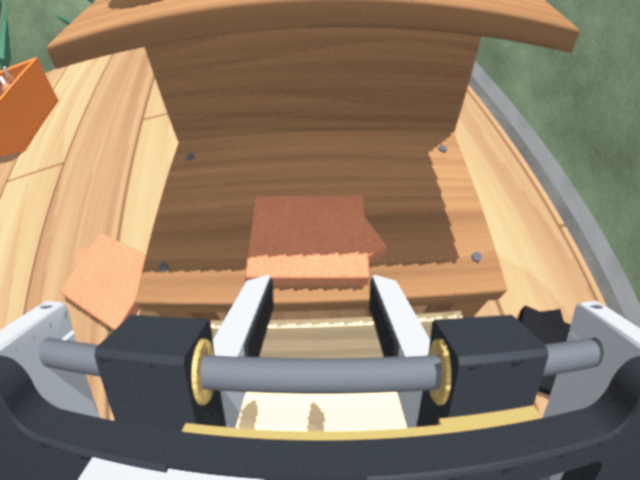

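View pics/c_top.png

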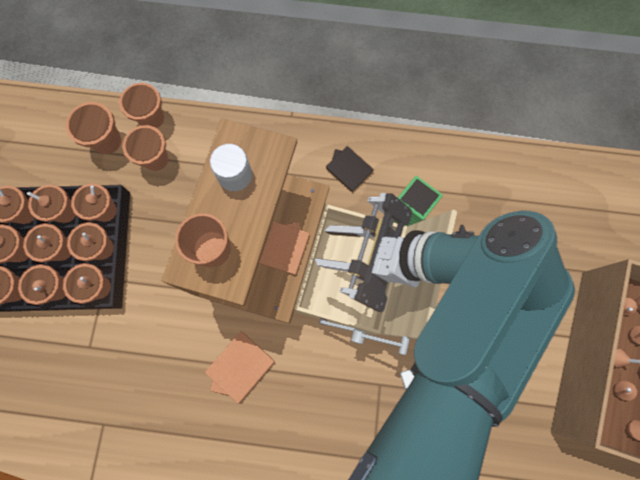

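The wrist view shows the whole tile: back edge (256,196) to (363,196), front edge near row 281, broken corner at (384,244). I'll measure the back edge from that.

```bash
cat >> h.py <<'E'
def wray(uv,z,p=None):
    from bench import robot
    p=p or robot.camera_params("wrist");E=p["extrinsics"];a=np.array([uv[0]-p["cx"],uv[1]-p["cy"]]);r=np.hypot(*a);th=r/p["fx"]
    d=np.array([np.sin(th)*a[0]/r,-np.sin(th)*a[1]/r,-np.cos(th)]);d=E[:3,:3]@d
    return E[:3,3]+d*(z-E[2,3])/d[2]
E
python3 - <<'E'
from h import *
for uv in [(256,196),(363,196),(246,258),(369,255),(384,244)]: print(uv,w2s(Q,wray(uv,.134)).round(1))
E
```

```text
(256, 196) [-46.3  87.9 134. ]
(363, 196) [ 38.1  84.3 134. ]
(246, 258) [-49.4  30.8 134. ]
(369, 255) [ 37.3  30.3 134. ]
(384, 244) [ 49.  39. 134.]
```

arm_command(series="-0.009 -0.015 0.007 -0.005 0.033 0.009 0.05; -0.009 -0.015 0.007 -0.003 0.03 0.01 0.05; 0 0 0 0 0.014 0.012 0.05; 0 0 0 0 0.014 0.013 0.05; 0 0 0 0 0.014 0.013 0.05")

```text
time: 5.3
tool_pos: [0.6064, 0.1302, 0.1547]
ee_rot: [-0.774, -0.011, -0.16]
wrist_force: [0.4, -1.1, -0.3]
width: 0.05
```

```bash
python3 - <<'E'
from h import *
o=log();print(o["wrist_force"],o["ee_rot"],w2s(Q,o["tool_pos"]))
A=s2w(Q,[-5,115,146]);plan(A,tool(.8),smax=.02)
plan(s2w(Q,[-5,115,128]),tool(.8),p0=A,R0=tool(.8),smax=.01)
E
```

```text
[ 0.3649679  -1.12046647 -0.27916586] [-0.77409059 -0.01146711 -0.15990437] [ -0.45618153  94.13856805 154.67294837]
2
0.002 0.003 0.005 -0.002 0.01 0.004 0.05; 0.002 0.003 0.005 -0.002 0.01 0.004 0.05
2
0 0 0 0 0.006 -0.006 0.05; 0 0 0 0 0.006 -0.006 0.05
```

arm_command(series="0.002 0.003 0.005 -0.002 0.01 0.005 0.05; 0.002 0.003 0.005 -0.002 0.01 0.005 0.05; 0 0 0 0 0.006 -0.006 0.05; 0 0 0 0 0.006 -0.006 0.05; 0 0 0 0 0 0 0.05")

```text
time: 5.8
tool_pos: [0.6079, 0.1521, 0.1332]
ee_rot: [-0.772, -0.007, -0.155]
wrist_force: [0.2, -0.9, -0.4]
width: 0.0499
```

```bash
python3 - <<'E'
from h import *
from bench import robot
o=log();print(o["wrist_force"],o["ee_rot"],w2s(Q,o["tool_pos"]))
cv2.imwrite("pics/d_wrist.png",robot.snapshot("wrist"))
A=s2w(Q,[-5,115,127]);plan(A,tool(.8),smax=.02)
E
```

```text
[ 0.21446404 -0.85718034 -0.41227755] [-0.77181409 -0.00737463 -0.1551828 ] [ -2.38333935 116.0847492  133.24080735]
1
0.001 0.008 0.004 -0.003 0.004 -0.006 0.05
```

View pics/d_wrist.png

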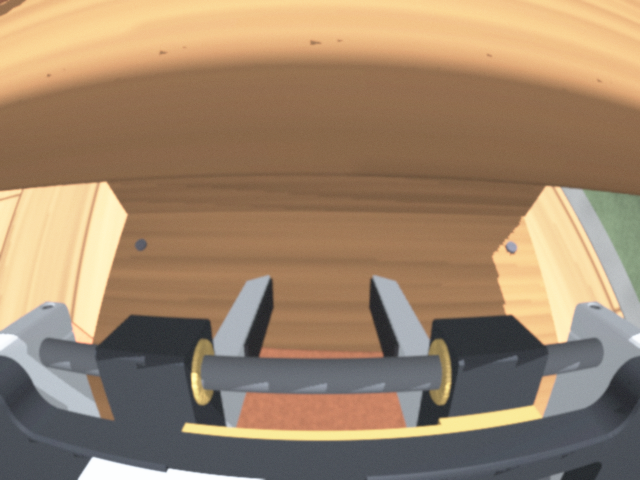

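arm_command(series="0 0.004 0.002 -0.001 0.004 -0.006 0.05; 0 0 0 0 -0.009 -0.009 0.05; 0 0 0 0 -0.01 -0.01 0.05; 0 0 0 0 -0.01 -0.01 0.05")

```text
time: 6.25
tool_pos: [0.6004, 0.1088, 0.127]
ee_rot: [-0.768, -0.005, -0.156]
wrist_force: [0.8, 0.7, 0.5]
width: 0.05
```

```bash
python3 - <<'E'
from h import *
from bench import robot
o=log();print(o["wrist_force"],o["ee_rot"],w2s(Q,o["tool_pos"]))
cv2.imwrite("pics/e_wrist.png",robot.snapshot("wrist"));cv2.imwrite("pics/e_top.png",robot.snapshot("top")[150:390,170:490])
A=s2w(Q,[-5,45,127]);plan(A,tool(.65),smax=.014)
E
```

```text
[0.82182197 0.68232826 0.54244994] [-0.76782041 -0.00458583 -0.15552347] [ -2.99086428  72.12140524 127.02621361]
2
-0.076 0.001 0.002 -0.001 -0.009 -0.009 0.05; -0.076 0.001 0.002 -0.001 -0.009 -0.01 0.05
```

View pics/e_wrist.png

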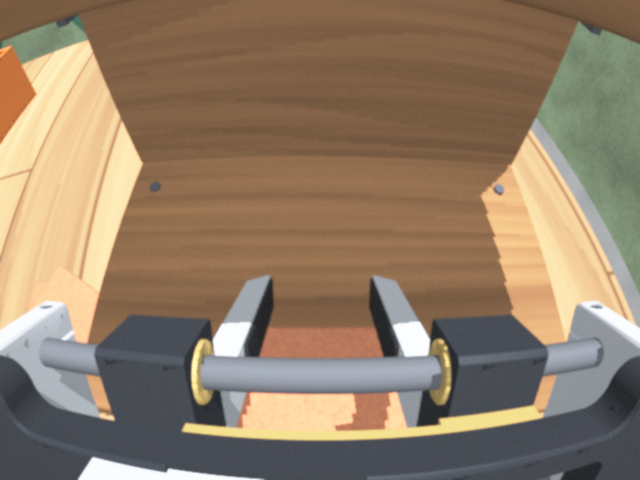

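View pics/e_top.png

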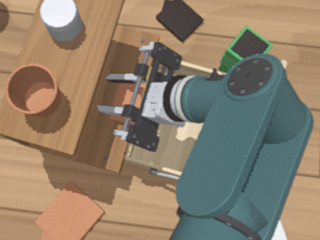

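arm_command(series="-0.07 0 0 0 -0.009 -0.009 0.05; -0.07 0 0 0 -0.009 -0.01 0.05; 0 0 0 0 -0.009 -0.012 0.05; 0 0 0 0 -0.009 -0.012 0.05")

```text
time: 6.75
tool_pos: [0.5922, 0.0492, 0.1275]
ee_rot: [-0.911, -0.007, -0.159]
wrist_force: [-0.3, 1.1, -0.9]
width: 0.0501
```

```bash
python3 - <<'E'
from h import *
from bench import robot
o=log();print(o["wrist_force"],o["ee_rot"],w2s(Q,o["tool_pos"]))
cv2.imwrite("pics/f_wrist.png",robot.snapshot("wrist"));cv2.imwrite("pics/f_scene.png",cv2.resize(robot.snapshot("scene")[100:340,210:480],None,fx=2.2,fy=2.2))
A=s2w(Q,[-5,-20,127]);plan(A,tool(.65),smax=.014)
E
```

```text
[-0.28682393  1.05862828 -0.93571559] [-0.91063869 -0.00672083 -0.15915753] [ -1.71450826  11.95809342 127.49369758]
3
-0.003 0 0.002 -0.001 -0.006 -0.008 0.05; -0.003 0 0.002 -0.001 -0.006 -0.008 0.05; -0.003 0 0.002 -0.001 -0.006 -0.008 0.05
```

View pics/f_wrist.png

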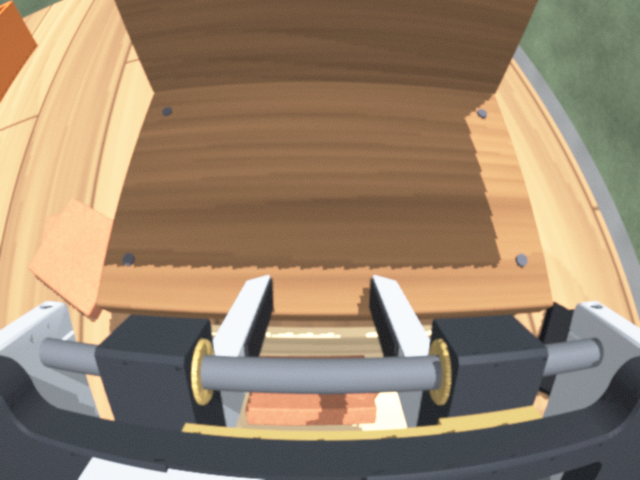

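View pics/f_scene.png

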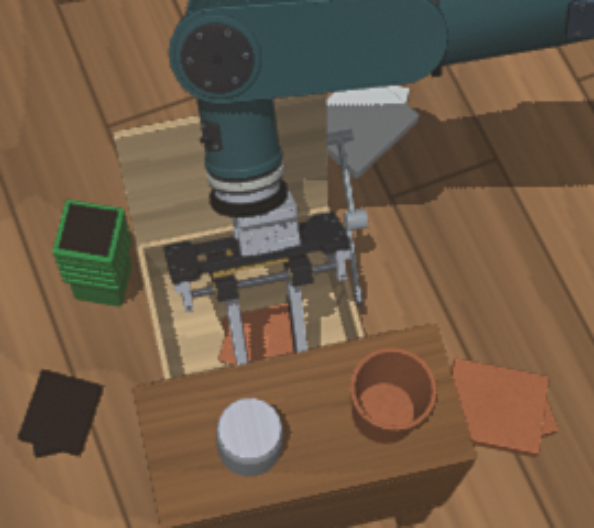

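arm_command(series="0 0 0 0 -0.02 0.015 0.05; 0 0 0 0 -0.035 0.027 0; 0 0 0 0 -0.038 0.029 0; 0 0 0 0 -0.038 0.029 0; -0.1 0 0 0 -0.038 0.029 0; -0.14 0 0 0 0 0 0; -0.14 0 0 0 0 0 0; -0.14 0 0 0 0 0 0; -0.14 0 0 0 0 0 0")

```text
time: 7.75
tool_pos: [0.5902, 0.034, 0.3367]
ee_rot: [-1.584, 0.017, -0.185]
wrist_force: [0.2, -0.9, -0.7]
width: 0.0004
```

```bash
python3 - <<'E'
from h import *
from bench import robot
o=log();print(o["wrist_force"],o["ee_rot"],w2s(Q,o["tool_pos"]))
cv2.imwrite("pics/g_wrist.png",robot.snapshot("wrist"));cv2.imwrite("pics/g_scene.png",cv2.resize(robot.snapshot("scene")[100:340,210:480],None,fx=2.2,fy=2.2))
cv2.imwrite("pics/g_top.png",robot.snapshot("top"))
for n in ["scene","top"]:
    E=cam(n)["extrinsics"]
    for t in ["shard_center","knee_pin","knee","lid"]:
        for d in robot.spot_in(n,t): print(n,t,round(d["score"],2),w2s(Q,E[:3,:3]@np.array(d["centre"])+E[:3,3]).round(0))
E
```

```text
[ 0.2385435  -0.88956651 -0.71235526] [-1.58358553  0.01707297 -0.18485042] [ -1.28861418  -3.35016875 336.67592521]
scene shard_center 0.94 [234. -16.  13.]
scene shard_center 0.87 [-252.   82.   23.]
scene shard_center 0.62 [ -5. -63.  22.]
scene knee_pin 0.42 [-120.  -86.   96.]
scene knee 0.73 [ 158. -160.  140.]
scene lid 0.87 [  56. -205.  198.]
top shard_center 0.66 [-192. -313.   18.]
top shard_center 0.62 [ -3. -33.  20.]
top knee_pin 0.7 [ 50. 109. 324.]
top knee_pin 0.68 [-126. -133.  140.]
top knee_pin 0.19 [ 146. -173.  140.]
top knee 0.45 [ -11. -195.  192.]
top lid 0.66 [  -4. -198.  189.]
```

View pics/g_wrist.png

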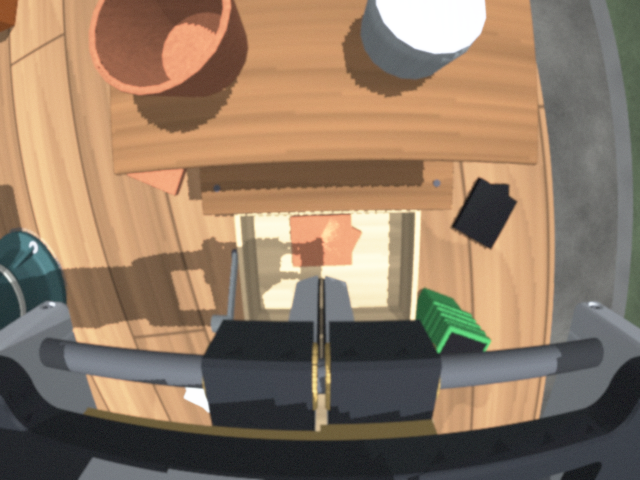

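View pics/g_scene.png

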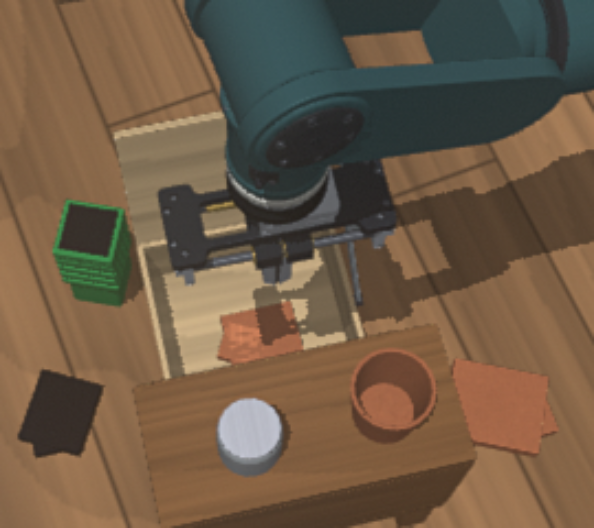

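The tile lies flat in the box, at about (325,240) in the wrist view. Next I'll triangulate the boss from the first pictures, scene (371.6,199.6) and top (358.3,335.4).

```bash
python3 - <<'E'
from h import *
r=least_squares(lambda s:np.r_[proj("top",s2w(Q,s))-[358.3,335.4],proj("scene",s2w(Q,s))-[371.6,199.6]],[-120,-125,135]);print(r.x,r.fun)
s=[-121,-127,131]
print(proj("top",s2w(Q,s)),proj("scene",s2w(Q,s)))
A=s2w(Q,[-122,-128,260]);plan(A,tool(0),w=0)
plan(s2w(Q,[-122,-128,160]),tool(0),w=0,p0=A,R0=tool(0),smax=.035)
E
```

```text
[-126.47021652 -126.09542211  135.58405502] [-0.37305044  0.30608627 -0.59069874 -0.24254963]
[358.94760449 332.94617463] [368.53342511 200.31585101]
4
0.002 -0.007 -0.005 -0.029 0.02 -0.032 0; 0.002 -0.007 -0.005 -0.029 0.02 -0.032 0; 0.002 -0.007 -0.005 -0.029 0.019 -0.031 0; 0.002 -0.007 -0.005 -0.03 0.019 -0.031 0
3
0 0 0 0 0.033 0 0; 0 0 0 0 0.033 0 0; 0 0 0 0 0.033 0 0
```

arm_command(series="0 -0.007 -0.005 -0.029 0.015 -0.032 0; 0 -0.007 -0.005 -0.029 0.015 -0.032 0; 0 -0.007 -0.005 -0.029 0.02 -0.031 0; 0 -0.007 -0.005 -0.03 0.03 -0.031 0; 0 0 0 0 0.03 0 0; 0 0 0 0 0.02 0 0; 0 0 0 0 0 0 0")

```text
time: 9.0
tool_pos: [0.449, -0.0758, 0.2031]
ee_rot: [-1.576, -0.002, -0.164]
wrist_force: [-0.2, -0.2, 0.1]
width: 0.0005
```

```bash
python3 - <<'E'
from h import *
from bench import robot
o=log();print(o["wrist_force"],o["ee_rot"],w2s(Q,o["tool_pos"]))
cv2.imwrite("pics/i_wrist.png",robot.snapshot("wrist"));cv2.imwrite("pics/i_top.png",cv2.resize(robot.snapshot("top")[180:400,280:520],None,fx=2.5,fy=2.5))
A=s2w(Q,[-123,-125,154]);plan(A,tool(0),w=0)
E
```

```text
[-0.19418631 -0.16456227  0.09817924] [-1.57642335 -0.00228123 -0.1644568 ] [-123.4473801  -134.00159598  203.05041106]
2
0.003 -0.003 0.004 -0.001 0.026 0.005 0; 0.003 -0.003 0.004 -0.001 0.026 0.004 0
```

View pics/i_wrist.png

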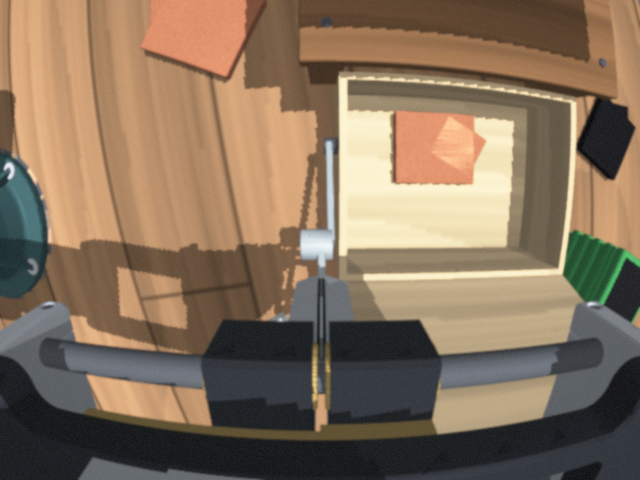

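View pics/i_top.png

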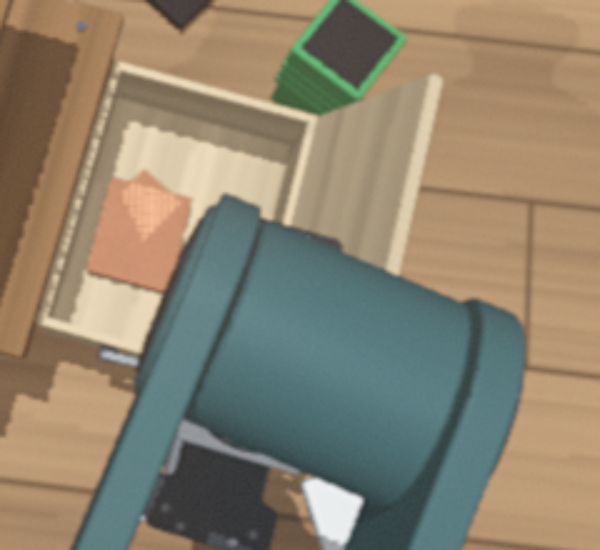

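Boss is at wrist pixel (317,244). I'll turn that into a position.

```bash
python3 - <<'E'
from h import *
for z in (.133,.142): print(w2s(Q,wray((317,244),z)).round(1))
print([w2s(Q,wray(u,.138)).round(1) for u in [(301,244),(334,244)]])
E
```

```text
[-122.7 -126.9  133. ]
[-122.7 -124.6  142. ]
[array([-133.7, -125.6,  138. ]), array([-111. , -125.8,  138. ])]
```

arm_command(series="0 0 0.003 0.001 0.026 0.006 0; 0 0 0 0 0.022 0.004 0; 0 0 0 0 0.005 0 0; 0 0 0 0 0.004 0 0; 0 0 0 0 0.003 0 0")

```text
time: 9.6
tool_pos: [0.4613, -0.0678, 0.1549]
ee_rot: [-1.578, -0.023, -0.163]
wrist_force: [-0.4, -0.1, -0.2]
width: 0.0004
```

```bash
python3 - <<'E'
from h import *
o=log();print(o["wrist_force"],o["ee_rot"],w2s(Q,o["tool_pos"]))
E
```

```text
[-0.40092582 -0.12236832 -0.18579623] [-1.5782638  -0.02271202 -0.16273386] [-112.59761402 -124.19828111  154.89494734]
```

arm_command(series="0 0 0.01 -0.005 0.003 0 0; 0 0 0.01 -0.005 0.003 0 0; 0 0 0 0 0 0 0")

```text
time: 9.9
tool_pos: [0.4521, -0.0667, 0.1507]
ee_rot: [-1.579, -0.005, -0.163]
wrist_force: [-0.0, 0.4, -0.2]
width: 0.0003
```

```bash
python3 - <<'E'
from h import *
o=log();print(o["wrist_force"],o["ee_rot"],w2s(Q,o["tool_pos"]))
E
```

```text
[-0.02576326  0.43831766 -0.21883203] [-1.57873055 -0.00494342 -0.16298608] [-121.82431311 -124.49367457  150.72077544]
```

Now press down in small steps.

arm_command(series="0 0 0 0 0.004 0 0; 0 0 0 0 0.004 -0.001 0; 0 0 0 0 0.005 -0.004 0; 0 0 0 0 0.005 -0.004 0; 0 0 0 0 0.005 -0.004 0")

```text
time: 10.4
tool_pos: [0.4515, -0.0759, 0.1291]
ee_rot: [-1.568, -0.009, -0.161]
wrist_force: [-0.3, 9.4, 7.0]
width: 0.0004
```

```bash
python3 - <<'E'
from h import *
from bench import robot
o=log();print(o["wrist_force"],o["ee_rot"],w2s(Q,o["tool_pos"]))
cv2.imwrite("pics/j_wrist.png",robot.snapshot("wrist"))
E
```

```text
[-0.34815306  9.37036672  7.0237084 ] [-1.56812943 -0.00872581 -0.16096455] [-120.94110264 -133.71024699  129.12482831]
```

View pics/j_wrist.png

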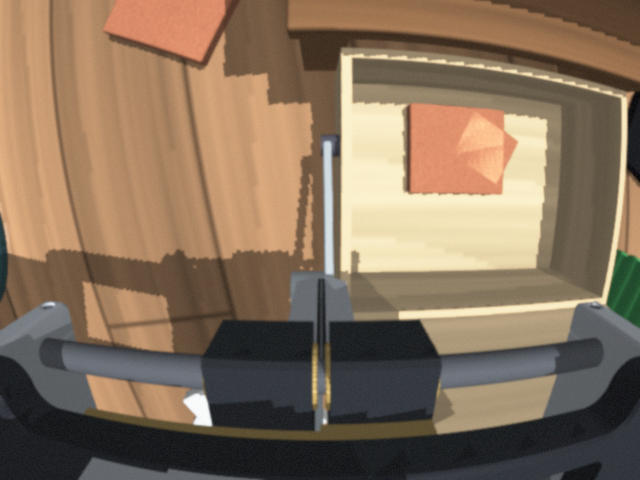

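arm_command(series="0 0 0 0 0.005 -0.004 0; 0 0 0 0 0.005 -0.003 0; 0 0 0 0 0.003 -0.002 0")

```text
time: 10.75
tool_pos: [0.4523, -0.0757, 0.121]
ee_rot: [-1.545, -0.013, -0.158]
wrist_force: [-2.4, 7.3, 11.6]
width: 0.0003
```

```bash
python3 - <<'E'
from h import *
o=log();print(o["wrist_force"],o["ee_rot"],w2s(Q,o["tool_pos"]))
E
```

```text
[-2.3707822   7.27778911 11.63705276] [-1.54544412 -0.01258735 -0.157736  ] [-120.24231409 -133.35986899  120.97871712]
```

arm_command(series="0 0 0 0 -0.02 0.004 0; 0 0 0 0 -0.03 0 0; 0 0 0 0 -0.04 0 0; 0 0 0 0 -0.04 0 0; 0 0 0 0 -0.04 0 0")

```text
time: 11.25
tool_pos: [0.4463, -0.0771, 0.2861]
ee_rot: [-1.547, 0.005, -0.159]
wrist_force: [0.4, 0.2, 0.8]
width: -0.0
```

```bash
python3 - <<'E'
from h import *
from bench import robot
o=log();print(o["wrist_force"],o["ee_rot"],w2s(Q,o["tool_pos"]))
cv2.imwrite("pics/k_wrist.png",robot.snapshot("wrist"));cv2.imwrite("pics/k_scene.png",cv2.resize(robot.snapshot("scene")[100:340,210:480],None,fx=2.2,fy=2.2))
print([w2s(Q,wray((317,244),z)).round(1) for z in (.11,)])
E
```

```text
[0.40941458 0.1565125  0.81155471] [-1.54666524  0.00523414 -0.15940181] [-125.97128422 -135.7080988   286.11343809]
[array([-124.9, -151.7,  110. ])]
```

View pics/k_wrist.png

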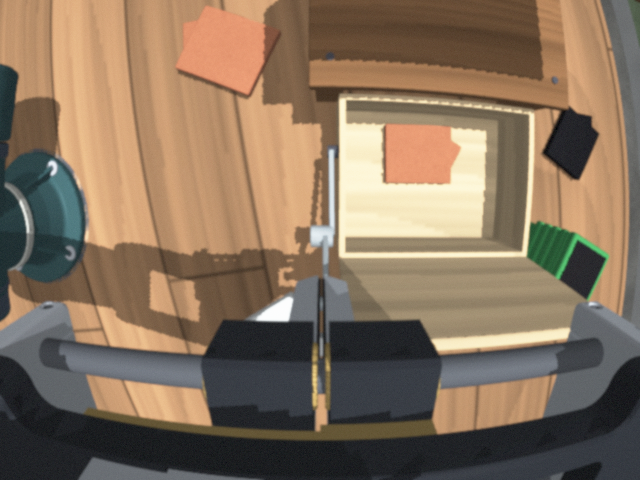

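View pics/k_scene.png

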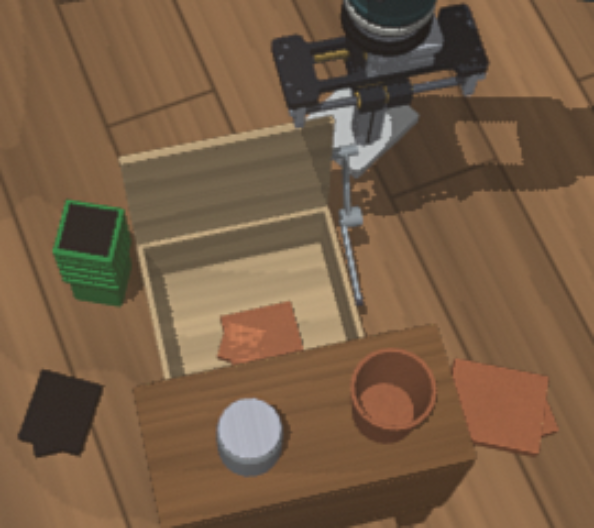

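The boss is now at (321,237) with a visible kink. I'll work out the knee angle from that pixel, along with the lid's position, then plan the lid push.

```bash
python3 - <<'E'
from h import *
from scipy.optimize import brentq
g=lambda z:np.hypot(*(w2s(Q,wray((321,237),z/1000))[1:]-[-60,70]))-91
for z in range(90,160,10): print(z,round(g(z),1),end=' ')
a=brentq(g,80,150);pin=w2s(Q,wray((321,237),a/1000));print(pin)
# lid pin: 100 from H, 91 from pin
for l in np.linspace(0,.4,5):
    th=np.radians(106)-l;B=np.array([-170+100*np.cos(th),90+100*np.sin(th)]);print(l,np.linalg.norm(B-pin[1:]))
for uv in [(436,349),(590,329)]:
  print([w2s(Q,wray(uv,z)).round(0) for z in (.24,.25)])
A=s2w(Q,[-60,-210,400]);R=tool(.4)
plan(A,R,w=0);B=s2w(Q,[-10,-285,360]);plan(B,R,w=0,p0=A,R0=R)
plan(s2w(Q,[-10,-285,215]),R,w=0,p0=B,R0=R)
E
```

```text
90 -0.1 100 0.7 110 2.6 120 5.5 130 9.4 140 14.1 150 19.6 Traceback (most recent call last):
  File "<stdin>", line 5, in <module>
    r = _zeros._brentq(f, a, b, xtol, rtol, maxiter, args, full_output, disp)
ValueError: f(a) and f(b) must have different signs
```

```bash
python3 - <<'E'
from h import *
from kin import ik
A=s2w(Q,[-60,-200,400]);R=tool(.4)
plan(A,R,w=0);B=s2w(Q,[-10,-290,360]);plan(B,R,w=0,p0=A,R0=R)
C=s2w(Q,[-10,-290,215]);plan(C,R,w=0,p0=B,R0=R)
j=[-.5,.25,1.4,.5,1.7,-.3]
for P in (A,B,C,s2w(Q,[-10,-230,210]),s2w(Q,[-10,-120,220]),s2w(Q,[-10,-40,105])):
    r=ik(P,R,j);print(r[1].round(4),r[0].round(2))
for uv in [(436,349),(590,329)]:
  print([w2s(Q,wray(uv,z)).round(0) for z in (.24,.25)])
E
```

```text
3
0.126 0 0.003 0.021 -0.036 -0.02 0; 0.126 0 0.003 0.021 -0.039 -0.016 0; 0.126 0 0.003 0.021 -0.04 -0.011 0
3
0 0 0 0.017 0.001 -0.033 0; 0 0 0 0.017 0.001 -0.033 0; 0 0 0 0.017 0.001 -0.033 0
4
0 0 0 0 0.033 -0.014 0; 0 0 0 0 0.033 -0.014 0; 0 0 0 0 0.033 -0.014 0; 0 0 0 0 0.033 -0.014 0
0.0 [-0.64  0.14  0.99  0.43  2.17 -0.26]
0.0 [-0.73  0.32  0.85  0.41  2.16 -0.37]
0.0 [-0.73  0.3   1.16  0.35  1.89 -0.49]
0.0 [-0.64  0.24  1.24  0.36  1.84 -0.42]
0.0 [-0.47  0.16  1.31  0.39  1.78 -0.26]
0.0 [-0.34  0.19  1.51  0.39  1.52 -0.22]
[array([ -37., -202.,  240.]), array([ -41., -196.,  250.])]
[array([ 112., -199.,  240.]), array([ 101., -193.,  250.])]
```

arm_command(series="0.126 0 0.003 0.021 -0.036 -0.02 0; 0.126 0 0.003 0.021 -0.039 -0.016 0; 0.126 0 0.003 0.021 -0.04 -0.011 0; 0 0 0 0.017 0 -0.033 0; 0 0 0 0.017 0 -0.033 0; 0 0 0 0.017 0 -0.033 0; 0 0 0 0 0 0 0")

```text
time: 12.05
tool_pos: [0.5362, -0.2525, 0.3379]
ee_rot: [-1.148, 0.024, -0.154]
wrist_force: [-0.2, 0.4, -1.0]
width: 0.0004
```

```bash
python3 - <<'E'
from h import *
o=log();print(o["wrist_force"],o["ee_rot"],w2s(Q,o["tool_pos"]))
C=s2w(Q,[-10,-275,212]);plan(C,tool(.4),w=0)
E
```

```text
[-0.22334064  0.39327763 -1.01412193] [-1.14804278  0.02399288 -0.1543183 ] [  -9.60325783 -294.83973233  337.91884764]
3
-0.008 -0.002 -0.008 0.001 0.041 -0.011 0; -0.008 -0.002 -0.008 0.001 0.041 -0.011 0; -0.008 -0.002 -0.008 0 0.041 -0.011 0
```

arm_command(series="-0.008 0 -0.008 0 0.04 -0.014 0; -0.008 0 -0.008 0 0.041 -0.014 0; -0.008 0 -0.008 0 0.038 -0.011 0; 0 0 0 0 0 0 0")

```text
time: 12.45
tool_pos: [0.5339, -0.2407, 0.2034]
ee_rot: [-1.171, 0.008, -0.168]
wrist_force: [-0.5, -0.2, -1.7]
width: 0.0008
```

```bash
cat > lid.py <<'E'
from h import *
import sys
# tip path: contact radius r along lid, tip TCP offset n from outer face
def tip(lid,r,off):
    ps=np.radians(106)-lid;u=np.array([np.cos(ps),np.sin(ps)]);n=np.array([-np.sin(ps),np.cos(ps)])
    return np.array([-170,90])+r*u+(10+off)*n
o=log();s=w2s(Q,o["tool_pos"]);R0=Ro.from_euler("xyz",o["ee_rot"]).as_matrix();print(o["time"],o["wrist_force"].round(1),o["ee_rot"],s.round(1))
# implied lid angle if touching at tip with given offset
d=s[1:]-np.array([-170,90]);off=float(sys.argv[1]);rr=np.sqrt(d@d-(10+off)**2);a=np.arctan2(d[1],d[0])-np.arctan2(10+off,rr);lid=np.radians(106)-a;print("implied lid",lid.round(3),"r",rr.round(1))
n=int(sys.argv[2]);dl=float(sys.argv[3]);rt=float(sys.argv[4]);R=tool(float(sys.argv[5]))
D=Ro.from_matrix(R0.T@R).as_rotvec();p=o["tool_pos"];rows=[]
for i in range(1,n+1):
    yz=tip(lid+i*dl,rr+(rt-rr)*i/n,off);P=s2w(Q,[s[0]+(-10-s[0])*i/n,*yz]);Ri=R0@Ro.from_rotvec(D*(i-1)/n).as_matrix()
    rows.append(" ".join(f"{v:.3f}".rstrip("0").rstrip(".") if abs(v)>=.0005 else "0" for v in [*(D/n),*(Ri.T@(P-p)),0]));p=P
print("; ".join(rows));print("end lid",lid+n*dl)
E
python3 lid.py 8 5 0.06 130 0.4
```

```text
12.45 [-0.5 -0.2 -1.7] [-1.17130399  0.00783688 -0.1681066 ] [ -13.7 -283.5  203.4]
implied lid -0.394 r 159.5
0 -0.002 -0.001 0.001 0.002 0.01 0; 0 -0.002 -0.001 0.001 0.003 0.01 0; 0 -0.002 -0.001 0.001 0.004 0.009 0; 0 -0.002 -0.001 0.001 0.004 0.009 0; 0 -0.002 -0.001 0.001 0.005 0.008 0
end lid -0.09415652322552354
```

arm_command(series="0 0 0 0 0.003 0.012 0; 0 0 0 0 0.002 0.014 0; 0 0 0 0 0.002 0.014 0; 0 0 0 0 0.002 0.01 0; 0 0 0 0 0.003 0.008 0; 0 0 0 0 0.003 0.008 0")

```text
time: 13.05
tool_pos: [0.55, -0.1714, 0.2284]
ee_rot: [-1.179, -0.01, -0.167]
wrist_force: [0.2, 0.8, -0.8]
width: 0.0004
```

```bash
python3 lid.py 8 6 0.06 132 0.4
```

```text
13.05 [ 0.2  0.8 -0.8] [-1.17859591 -0.01032417 -0.16687965] [  -8.7 -212.6  228.4]
implied lid 0.106 r 143.7
0.001 -0.001 0.002 0 0.003 0.008 0; 0.001 -0.001 0.002 0 0.003 0.008 0; 0.001 -0.001 0.002 0 0.004 0.007 0; 0.001 -0.001 0.002 0 0.004 0.007 0; 0.001 -0.001 0.002 0 0.005 0.007 0; 0.001 -0.001 0.002 0 0.005 0.006 0
end lid 0.46554238585465446
```

arm_command(series="0 0 0.002 0 0.003 0.008 0; 0 0 0.002 0 0.003 0.008 0; 0 0 0.002 0 0.004 0.007 0; 0 0 0.002 0 0.004 0.007 0; 0 0 0 0 0.005 0.007 0; 0 0 0 0 0.005 0.006 0")

```text
time: 13.65
tool_pos: [0.5595, -0.1229, 0.2253]
ee_rot: [-1.187, -0.008, -0.167]
wrist_force: [0.6, -3.3, 3.9]
width: 0.001
```

```bash
python3 lid.py 8 8 0.06 130 0.4; python3 - <<'E'
from h import *
from bench import robot
cv2.imwrite("pics/l_top.png",cv2.resize(robot.snapshot("top")[120:400,200:520],None,fx=2,fy=2));cv2.imwrite("pics/l_scene.png",cv2.resize(robot.snapshot("scene")[100:340,210:480],None,fx=2.2,fy=2.2))
E
```

```text
13.65 [ 0.6 -3.3  3.9] [-1.18660187 -0.0081623  -0.16713854] [  -7.  -163.1  225.3]
implied lid 0.463 r 134.3
0.002 -0.001 0.001 0 0.004 0.007 0; 0.002 -0.001 0.001 0 0.004 0.007 0; 0.002 -0.001 0.001 0 0.005 0.006 0; 0.002 -0.001 0.001 0 0.005 0.006 0; 0.002 -0.001 0.001 0 0.006 0.006 0; 0.002 -0.001 0.001 0 0.006 0.005 0; 0.002 -0.001 0.001 0 0.006 0.005 0; 0.002 -0.001 0.001 0 0.006 0.004 0
end lid 0.9431517227020869
```

View pics/l_scene.png

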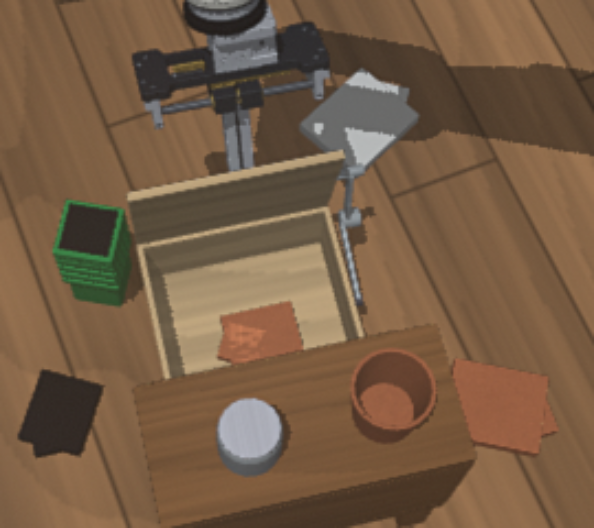

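The lid is moving and the stay is folding. The free edge now runs from about (130,195) to (345,155). I'll keep going.

arm_command(series="0 0 0 0 0.004 0.007 0; 0 0 0 0 0.004 0.007 0; 0 0 0 0 0.005 0.006 0; 0 0 0 0 0.005 0.006 0; 0 0 0 0 0.006 0.006 0; 0 0 0 0 0.006 0.005 0; 0 0 0 0 0.006 0.005 0; 0 0 0 0 0.006 0.004 0")

```text
time: 14.55
tool_pos: [0.5695, -0.0585, 0.2009]
ee_rot: [-1.183, -0.005, -0.165]
wrist_force: [0.1, -2.5, 2.5]
width: 0.0005
```

```bash
python3 lid.py 8 8 0.06 130 0.4
```

```text
14.55 [ 0.1 -2.5  2.5] [-1.18263055 -0.00546375 -0.16509051] [ -7.2 -98.  200.9]
implied lid 0.992 r 131.0
0.001 -0.001 0.001 0 0.007 0.004 0; 0.001 -0.001 0.001 0 0.007 0.004 0; 0.001 -0.001 0.001 0 0.007 0.003 0; 0.001 -0.001 0.001 0 0.007 0.003 0; 0.001 -0.001 0.001 0 0.007 0.002 0; 0.001 -0.001 0.001 0 0.008 0.002 0; 0.001 -0.001 0.001 0 0.008 0.002 0; 0.001 -0.001 0.001 0 0.008 0.001 0
end lid 1.4719015391731929
```

arm_command(series="0 0 0 0 0.007 0.004 0; 0 0 0 0 0.007 0.004 0; 0 0 0 0 0.007 0.003 0; 0 0 0 0 0.007 0.003 0; 0 0 0 0 0.007 0.002 0; 0 0 0 0 0.008 0.002 0; 0 0 0 0 0.008 0.002 0; 0 0 0 0 0.008 0.001 0")

```text
time: 15.35
tool_pos: [0.5768, -0.013, 0.1489]
ee_rot: [-1.182, -0.004, -0.165]
wrist_force: [0.5, -0.7, 1.4]
width: 0.0003
```

```bash
python3 lid.py 8 7 0.05 130 0.4;python3 - <<'E'
from h import *
from bench import robot
cv2.imwrite("pics/m_scene.png",cv2.resize(robot.snapshot("scene")[100:340,210:480],None,fx=2.2,fy=2.2))
E
```

```text
15.35 [ 0.5 -0.7  1.4] [-1.18232215 -0.00353434 -0.16477328] [ -7.2 -51.9 148.9]
implied lid 1.524 r 130.7
0.002 -0.001 0.001 0 0.007 0 0; 0.002 -0.001 0.001 0 0.007 0 0; 0.002 -0.001 0.001 0 0.007 0 0; 0.002 -0.001 0.001 0 0.007 -0.001 0; 0.002 -0.001 0.001 0 0.006 -0.001 0; 0.002 -0.001 0.001 0 0.006 -0.001 0; 0.002 -0.001 0.001 0 0.006 -0.002 0
end lid 1.8743054361757572
```

View pics/m_scene.png

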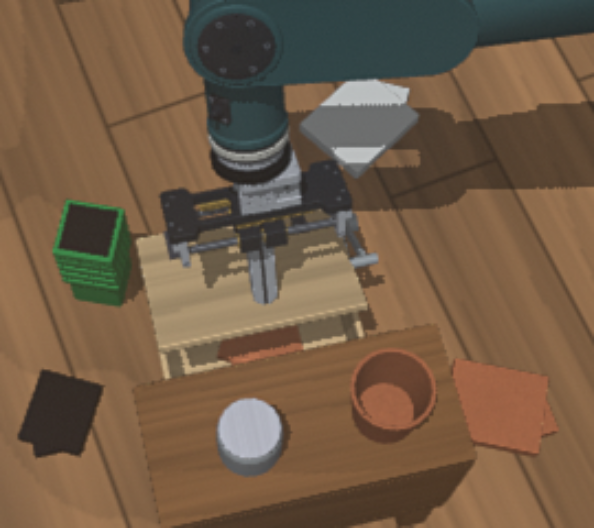

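arm_command(series="0 0 0 0 0.007 0 0; 0 0 0 0 0.007 0 0; 0 0 0 0 0.007 -0.001 0; 0 0 0 0 0.006 -0.001 0; 0 0 0 0 0.005 -0.001 0; 0 0 0 0 0.005 -0.001 0")

```text
time: 16.0
tool_pos: [0.5783, -0.0005, 0.1091]
ee_rot: [-1.18, -0.002, -0.164]
wrist_force: [-0.0, -1.2, 1.2]
width: 0.0005
```

```bash
python3 lid.py 4 5 0.02 130 0.4
```

```text
16.0 [-0.  -1.2  1.2] [-1.17998662 -0.00171731 -0.16393051] [ -7.6 -39.3 109.1]
implied lid 1.812 r 131.4
0.002 -0.001 0.001 0 0.002 -0.001 0; 0.002 -0.001 0.001 0 0.002 -0.001 0; 0.002 -0.001 0.001 0 0.002 -0.001 0; 0.002 -0.001 0.001 0 0.002 -0.001 0; 0.002 -0.001 0.001 0 0.002 -0.001 0
end lid 1.9115095624904732
```

arm_command(series="0 0 0 0 0.004 -0.001 0; 0 0 0 0 0.003 -0.001 0; 0 0 0 0 0.003 -0.001 0; 0 0 0 0 0.003 -0.001 0")

```text
time: 16.4
tool_pos: [0.5786, 0.0001, 0.1026]
ee_rot: [-1.179, -0.005, -0.161]
wrist_force: [-6.1, -2.7, 13.1]
width: 0.0003
```

arm_command(series="0 0 0 0 0.003 -0.001 0; 0 0 0 0 0.003 -0.001 0; 0 0 0 0 0 0 0")

```text
time: 16.7
tool_pos: [0.5786, -0.0001, 0.1038]
ee_rot: [-1.178, -0.009, -0.159]
wrist_force: [0.5, -0.1, -0.4]
width: 0.0001
```

arm_command(series="0 0 0 0 -0.02 0.008 0; 0 0 0 0 -0.04 0.016 0; 0 0 0 0 -0.045 0.018 0; 0 0 0 0 -0.045 0.018 0; 0 0 0 0 -0.045 -0.02 0; 0 0 0 0 -0.045 -0.02 0; 0 0 0 -0.03 -0.03 -0.03 0; 0 0 0 -0.03 -0.03 -0.03 0; 0 0 0 -0.03 -0.03 -0.03 0; 0 0 0 -0.03 -0.03 -0.03 0; 0 0 0 -0.03 -0.03 -0.03 0; 0 0 0 0 0 0 0")

```text
time: 17.9
tool_pos: [0.3903, -0.239, 0.412]
ee_rot: [-1.176, 0.004, -0.154]
wrist_force: [0.3, -0.5, -0.2]
width: 0.0006
```

```bash
python3 - <<'E'
from h import *
from bench import robot
o=log();print(o["time"],o["wrist_force"],w2s(Q,o["tool_pos"]))
for n in("top","scene"): 
    im=robot.snapshot(n);c=im[120:370,150:470] if n=="top" else im[120:370,200:480];cv2.imwrite(f"pics/n_{n}.png",cv2.resize(c,None,fx=2.4,fy=2.4,interpolation=cv2.INTER_CUBIC))
    E=cam(n)["extrinsics"]
    for t in ["clay_pot","tin","pot_stack","lid","knee_pin"]:
        for d in robot.spot_in(n,t)[:2]: print(n,t,round(d["score"],2),(E[:3,:3]@np.array(d["centre"])+E[:3,3]).round(3))
cv2.imwrite("pics/n_wrist.png",robot.snapshot("wrist"))
E
```

```text
17.9 [ 0.31298033 -0.50480211 -0.18054403] [-155.74725915 -304.41775145  412.04632677]
top clay_pot 0.82 [0.548 0.186 0.333]
top clay_pot 0.68 [0.589 0.084 0.12 ]
top tin 0.72 [0.658 0.162 0.354]
top pot_stack 0.69 [0.59  0.089 0.121]
top pot_stack 0.66 [ 0.706 -0.154  0.141]
top lid 0.79 [ 0.576 -0.047  0.099]
top knee_pin 0.81 [ 0.455 -0.06   0.065]
top knee_pin 0.32 [ 0.577 -0.048  0.1  ]
scene clay_pot 0.65 [0.533 0.173 0.332]
scene tin 0.88 [0.664 0.167 0.352]
scene pot_stack 0.77 [ 0.721 -0.143  0.137]
scene pot_stack 0.6 [0.607 0.125 0.244]
scene lid 0.73 [ 0.577 -0.048  0.101]
scene knee_pin 0.58 [ 0.454 -0.061  0.069]
```

View pics/n_top.png

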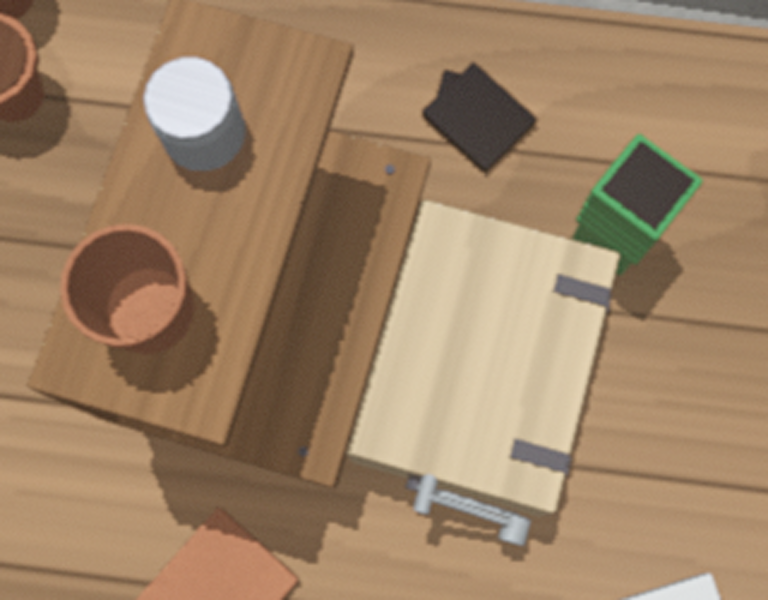

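View pics/n_scene.png

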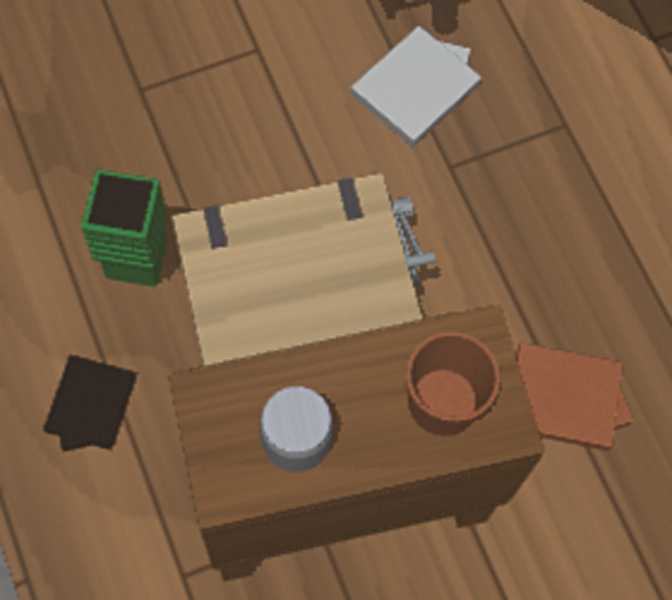

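View pics/n_wrist.png

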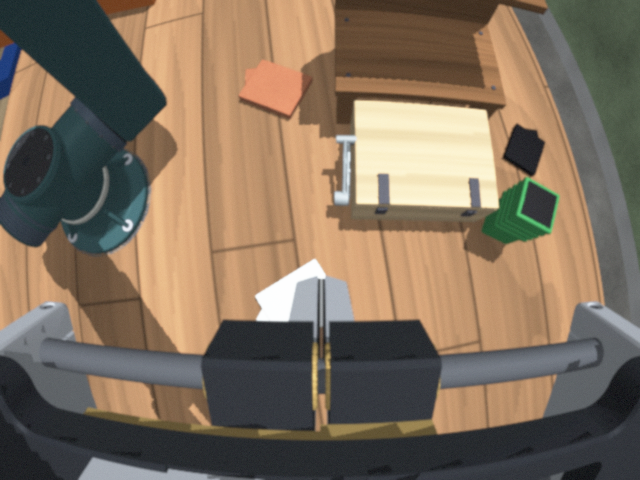

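```bash
python3 - <<'E'
from h import *
for s in ([110,-3,100],[-110,-3,100],[110,-3,110],[-110,-3,110]):
    W=s2w(Q,s);print(s,proj("top",W),proj("scene",W))
print((327.9,204.2),(285,271.2));print((295.8,310),(375.8,253.3))
E
```

```text
[110, -3, 100] [327.13967475 203.21757725] [284.65223947 272.89502213]
[-110, -3, 100] [295.79740445 309.35710545] [376.0922707  253.32434105]
[110, -3, 110] [327.27358907 201.66322262] [284.37916891 271.55213277]
[-110, -3, 110] [295.58183864 308.92315045] [376.48979521 251.85784145]
(327.9, 204.2) (285, 271.2)
(295.8, 310) (375.8, 253.3)
```

```bash
python3 -c "
from bench import robot
print(robot.close_job(), robot.get_obs()['time'])"
```

```text
the job is handed in; nothing more can be done
the job is handed in; nothing more can be done
```

I did all three steps and handed the job in at about 18 s of the 67 s allowed. The hand-in gives no verdict.

- **Tile:** I hooked both fingertips behind the small terracotta tile's back edge, under the shelf, and slid it off the deck. The pictures show it flat in the crock box.
- **Knee:** I pressed the boss down and towards the hinge. Joint angles can't be read directly. From the tip position I estimated about 0.5 rad before lifting off, and the later picture suggests about 0.7 rad. Placing the boss from that picture was ill-conditioned, but the kink was plain to see with the lid still near upright.
- **Lid:** I lowered it in steps at about 0.6 rad/s until it met resistance of about 13 N. Its two free corners matched the shut height to within 1–2 pixels, the stay is folded, and the arm is clear.
- **Bystanders:** the clay pot, tin and pot stack are within about 6 mm of where the detectors first placed them.

- **Disagreement:** the detectors gave a few false hits on knee_pin, clay_pot and pot_stack. I set those aside after checking the pictures.
- **Not re-checked:** I did not see the tile again once the lid was shut.

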